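Shim the rocking timing tester on the watchmaker's bench

ROBOT

A 7-joint arm with a two-finger parallel gripper is mounted at the origin on the work surface. World frame = base frame: x ahead of the robot, y to its left, z up, the work surface at z = 0. Lengths are in m, angles in degrees, forces in N, time in s.
With the tool pointing down it reaches from about 0.425 to 0.875 m from the base axis. Payload 4.7 kg.
Tool frame: the origin (TCP) lies between the finger pads; the fingertips stand 8 mm ahead of it and the grasp point (between the pads) lies 11 mm behind it; z points along the fingers, y is the line along which they close (so a half turn about z gives the same grasp; the last joint's range is limited). The gripper opens to 87 mm and grips with 3 to 60 N. Pads are 19 mm wide; open, the fingers measure 117 mm over their backs; the gripper's body (75 mm by 190 mm) begins 51 mm behind the grasp point.
Start: joints at [77.756, 18.392, -4.016, 83.108, 1.295, 78.541, -3.26], TCP at [0.147, -0.633, 0.231] pointing down, gripper open.
Joint ranges: [-163.93, 163.93], [-17.29, 119.83], [-79.2, 71.16], [3.27, 140.29], [-89.18, 269.18], [5.43, 117.66], [-154.24, 154.24]. Speed limits (degrees/s): [147.25, 147.25, 180, 180, 180, 180, 180].

INTERFACE

Orientations are given as [roll, pitch, yaw] about the fixed x, y, z axes, in that order (R = Rz(yaw) Ry(pitch) Rx(roll)).
In Python, from cell import env, viewer gives the robot as it stands. The module is installed in compiled form; this text tells all that it offers.
- The arm moves only by the tool arm_command, never from a script. Its argument "series" is a list of rows, each a list of 2 entries, a list of its own where there are three numbers: the shift along the tool's x, y, z in mm, then the turn about the tool's z in rad. A call has exactly 5 rows; each row is the pose to reach, as a shift and turn from the pose commanded when the call began, along the tool's axes at that moment; what a row does not reach only later rows make up. A row lasts 1/10 s, in which the tool goes at most 50 mm and 8.59 degrees, less where a joint would pass 70% of its speed; a pose out of reach is approached as far as the arm can. A call with a gripper value outside its range is refused whole. "grip" is the gripper command: -1 is fully open, 1 is shut, values between are in proportion, set as the call begins (left out, the last holds). The fingers move at their own pace and stop on an object; "grip_force" is the grip in N (left out, the last holds). Time passes only in rows, so rows that repeat a pose let the fingers close, or fill a call up. It gives the time, the measured TCP pose, the force, the opening and the grip force at its end, in the units of the state.
- env.get_obs(): the state, without advancing time (a new reading comes with each control period).
- viewer.read_camera(name): name is "side" or "top"; returns (picture, depth): 384x512x3 uint8, blue, green, red; 384x512 float32, m along the optical axis (not along the pixel's ray), 0 where there is no reading.
- viewer.calibration(name): a dict with "K" (3x3 intrinsics, pixels), "dist" ([k1, k2, p1, p2, k3] as OpenCV has them; the pictures are not rectified), "T" (4x4, takes a point from camera to world coordinates). Camera axes: x right, y up, looking along -z (the intrinsics and any distortion apply to the point x, -y, -z); pixel columns grow to the right and rows downward; lengths in m; the calibration is good to about 2 mm. A picture is of the moment at which its call begins. calibration takes no time and is no camera call.
- env.sign_off(): hands the job in; it is judged then, once.
The state is a dict: "time_s": time; "qpos": joint angles; "joint_velocities": joint speeds; "effort": joint torques, N m; "tool_pos": TCP position; "tool_rot": TCP orientation; "force": force on the tool from outside, world axes, zero at the start; "wrist_torque": the same for the moment, N m; "grip_width": finger opening in m; "grasp_force": force on a finger pad.
Only numpy, scipy, OpenCV 4.12 (cv2) and the standard library are available. Lean on these libraries where they do the work, as an engineer would, in place of code of your own. Each camera call takes 0.05 s, during which the arm holds its last target. There are 200 camera calls.

TASK

The grey watch timing tester rocks because its far right foot is too short. Press down on the top of that corner to feel it rock, let it come back, then push the wooden wedge thin end first under the short foot until a firm press on the corner no longer rocks the tester; finish with the fingers still pressing down firmly on that corner. Only push and press: do not pick anything up, do not shove the tester along the bench, and leave the other things alone.

Things in the scene. Friction and masses are not known exactly. Their poses are not given: they have to be found in the camera images.
- tester: grey instrument, about 1.8 kg, loose: case 150 mm (its x) by 210 mm (its y), underside 14 mm and flat top 66 mm above the bench, on four round rubber feet 18 mm wide at x = +-55, y = +-85 mm. Screen on its -x face. Origin at bench level under the middle of the case; z up. It sits level on three 14 mm feet, the fourth is short. It slides if pushed sideways with more than about 8 N
- press_point (a point): where to press: on the tester's flat top right above the short foot, 66 mm above the bench while level, 20 mm in from the case's side faces; moves with the tester. About 2 N down here starts the tester tipping, until the short foot meets the bench or the wedge; let go, it falls back level
- short_foot (a point): point on the tester at x +55, y -85, z 0 mm (far right corner seen from the robot): on the axis of the short foot, at bench level while the tester is level. The foot's underside hangs 3.5 to 7.5 mm above this point (how much is not told)
- wedge: plain wooden wedge, 60 g, loose: 120 mm long (its x), 50 mm wide (its y). Thin end x = +60 mm, 2 mm thick; blunt end x = -60 mm, 18 mm; even slope. Origin at the middle of its underside, z up. It starts flat to the right of the tester, thin end roughly towards the short foot and 25 to 70 mm short of it. It slides with under 1 N; when it meets the foot the push rises: 3 to 5 N seats it snugly
- screwdriver: small black-handled screwdriver, 130 mm long, lying on the bench to the right of the tester; leave alone. Origin under its middle
- loupe: black eye loupe, 34 mm wide, 22 mm high, standing behind the tester; leave alone
- oil_jar: small green glass jar, 36 mm wide, 45 mm high, behind the tester; leave alone
- case_ring: steel case blank, disc 42 mm wide, 12 mm high, left of the tester; leave alone
- cleaner: green glass bottle, 54 mm wide, 110 mm high; leave alone
- brush: bench brush, 140 mm long, lying at the left; leave alone
- parts_tray: white divided tray, 100 x 140 x 22 mm, near right; leave alone
Not all that is in view belongs to the job. There is more than one size of the wedge; the job needs the middle-sized.

How it is judged:
By the outcome, as a careful person would: the job done as asked, in the order asked, and still so for the second after the job is handed in, while the arm keeps its last pose, push and grip.
It also fails if it takes over 51 s, if anything falls off the work surface, if the arm or the gripper's body presses on something with over 40 N, if the wrist force passes 120 N, or if a joint passes its speed limit or range.

## Working session

There is one attempt and no reset: what is moved stays moved. The work goes in short steps, Python scripts to look and compute and a tool call to move; the robot and the scene stay as the last step left them, time stands still between calls to the robot, and variables do not carry over. Pictures are saved under pics/ and viewed, at most 10 in all, crops included, and the job is handed in when it is done.

Besides the shell and the picture viewer there is one more tool, called after "Call:" by a JSON object that holds its "api" and its "payload", one argument or row to a line. arm_command: Moves the arm, as the interface text tells. Its arguments: {"type":"object","properties":{"series":{"type":"array"},"grip":{"type":"number"},"grip_force":{"type":"number"}},"required":["series"]}

```bash
mkdir -p pics; cat > h.py <<'E'
import numpy as np, cv2
from cell import env, viewer
def shot(n,f):
    im,d=viewer.read_camera(n); cv2.imwrite(f'pics/{f}.png',im); np.save(f'pics/{f}.npy',d); return im,d
def ray(n,px):
    c=viewer.calibration(n); K=np.array(c['K'],float); T=np.array(c['T'])
    u=cv2.undistortPoints(np.array(px,float).reshape(-1,1,2),K,np.array(c['dist'],float)).reshape(-1,2)
    r=np.c_[u[:,0],-u[:,1],-np.ones(len(u))]
    return T[:3,3],r@T[:3,:3].T
def atz(n,px,z):
    o,r=ray(n,px); return o+r*((z-o[2])/r[:,2])[:,None]
def world(n,d):
    h,w=d.shape; v,u=np.mgrid[:h,:w]; o,r=ray(n,np.c_[u.ravel(),v.ravel()])
    return (o+r*d.ravel()[:,None]).reshape(h,w,3)
E
python3 - <<'E'
from h import *
a,_=shot('top','t0'); b,_=shot('side','s0')
cv2.imwrite('pics/t0b.png',cv2.resize(a,(800,600),interpolation=3)); 
cv2.imwrite('pics/s0b.png',cv2.resize(b,(800,600),interpolation=3)); 
o=env.get_obs(); print(o)
for n in('top','side'): print(viewer.calibration(n)['T'])
E
```

```text
{'time_s': 0.1, 'qpos': array([77.75689648, 18.43533347, -4.01771714, 83.16914681,  1.29570261,
       78.54094482, -3.2576753 ]), 'joint_velocities': array([-0.07642615, -0.00483709, -0.07345361, -0.09557726,  0.01205082,
        0.0431187 ,  0.05742362]), 'effort': array([ 3.76346115e-04, -4.92570090e+01, -4.05286644e-01, -3.13399637e+01,
       -6.40922436e-02,  3.94174398e-02,  5.81844051e-05]), 'tool_pos': array([ 0.1466414 , -0.63273687,  0.22955445]), 'tool_rot': array([-1.79899858e+02,  5.51581709e-03,  1.30572693e+01]), 'force': array([ 0.22557123, -0.07737917,  0.17468762]), 'wrist_torque': array([-0.00499272,  0.03440946, -0.01076488]), 'grasp_force': 0.0, 'grip_width': 0.08698354029148606}
[[ 0.01957301  0.99612483 -0.08574511  0.43356459]
 [-0.99976477  0.02030152  0.00763233  0.03311079]
 [ 0.00934351  0.08557555  0.99628787  1.24637051]
 [ 0.          0.          0.          1.        ]]
[[-0.90397829  0.2336737  -0.35807799  0.07363761]
 [-0.42744217 -0.51500549  0.74300911  0.93504231]
 [-0.01079045  0.82472174  0.56543578  0.76372879]
 [ 0.          0.          0.          1.        ]]
```

View pics/t0b.png

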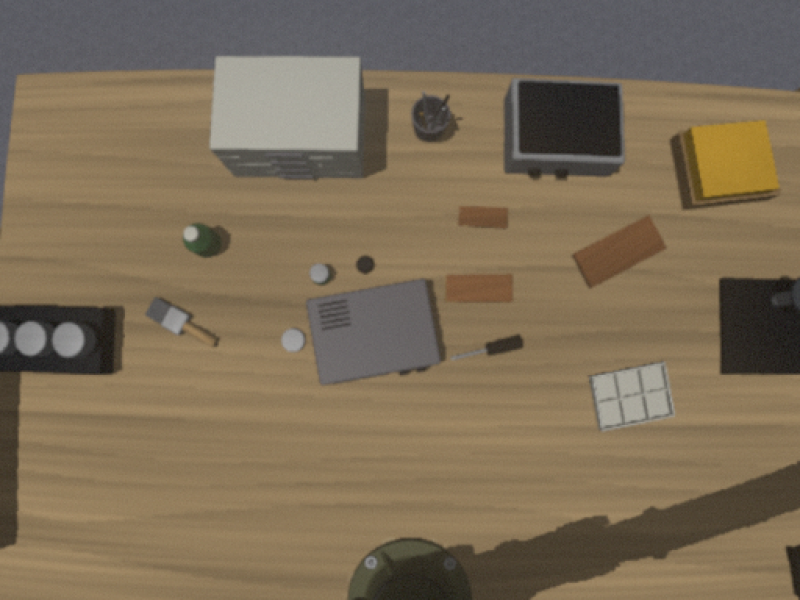

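View pics/s0b.png

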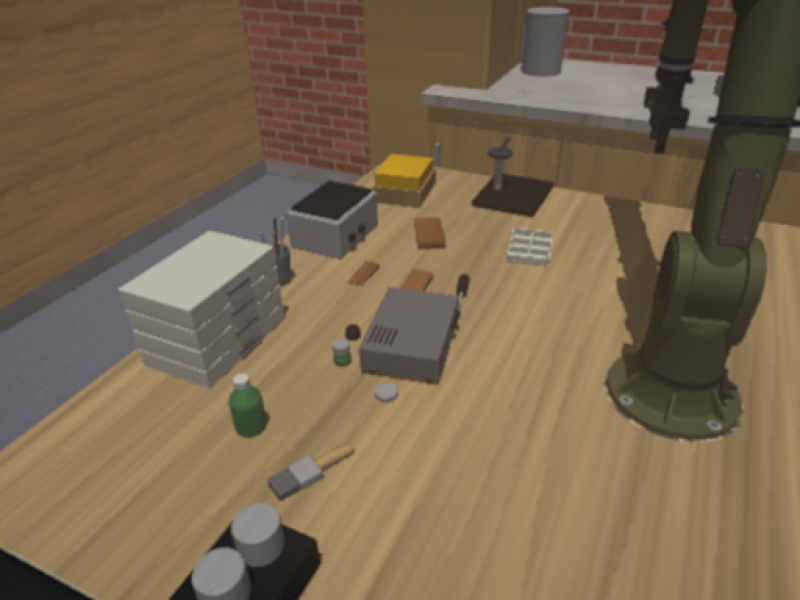

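The top view shows the tester centred near (375,330), with its far right corner near (428,281). The middle-sized wedge is at (479,288), the screwdriver at (490,348) and the small wedge at (483,217). I'll enlarge this area.

```bash
python3 - <<'E'
from h import *
im=cv2.imread('pics/t0.png'); d=np.load('pics/t0.npy')
cv2.imwrite('pics/t0c.png',cv2.resize(im[120:260,185:355],None,fx=4.7,fy=4.28,interpolation=cv2.INTER_CUBIC)[:600,:800])
W=world('top',d)
hsv=cv2.cvtColor(im,cv2.COLOR_BGR2HSV)
# tester top by height
m=((abs(W[...,2]-.066)<.008)&(abs(W[...,1])<.25)&(W[...,0]>.3)&(W[...,0]<.7)).astype(np.uint8)
n,l,s,c=cv2.connectedComponentsWithStats(m); k=1+np.argmax(s[1:,4]); v,u=np.where(l==k)
P=atz('top',np.c_[u,v],.066); r=cv2.minAreaRect((P[:,:2]*1000).astype(np.float32)); print('tester',r,cv2.boxPoints(r), np.median(W[l==k][:,2]))
for x in range(283,332,5): print(x,[round(float(t)*1000) for t in W[184,x]])
print(W[150,320],W[200,330])
E
```

```text
tester ((474.7664794921875, 72.16329956054688), (151.1878662109375, 209.91220092773438), 11.438167572021484) [[379.86002  160.04384 ]
 [421.48776  -45.699352]
 [569.673    -15.717239]
 [528.04517  190.02596 ]] 0.06621308940952786
283 [560, -49, 3]
288 [560, -64, 0]
293 [560, -78, 5]
298 [560, -91, 7]
303 [434, 33, 1246]
308 [561, -120, 7]
313 [560, -133, 16]
318 [560, -147, 16]
323 [561, -161, 17]
328 [563, -178, 1]
[ 0.66053402 -0.15476493 -0.00193505] [ 5.17165536e-01 -1.83940798e-01 -6.55174127e-05]
```

View pics/t0c.png

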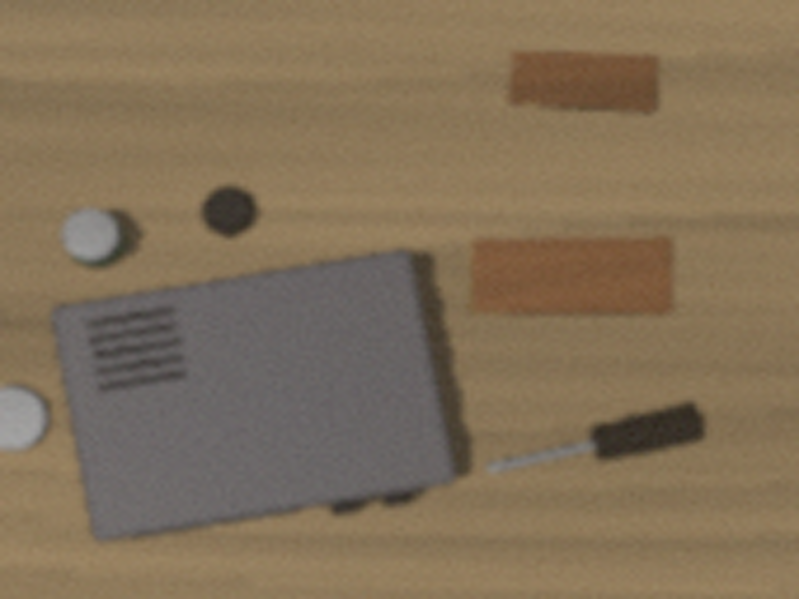

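The crop shows the wedge corners at about (472,238), (672,238), (672,315) and (470,313). The tester's far right corner is at (410,250).

```bash
python3 - <<'E'
from h import *
c=np.array([[472,238],[470,313],[672,238],[672,315]],float)
p=np.c_[185+(c[:,0]+.5)/4.7-.5,120+(c[:,1]+.5)/4.28-.5]
A=atz('top',p[:2],.002);B=atz('top',p[2:],.018); print(np.r_[A,B]*1000, (A.mean(0)-B.mean(0))*1000)
f=np.array([545.5,-.2,66]); print('foot->thin',A.mean(0)*1000-f)
o=env.get_obs(); t=np.deg2rad(o['tool_rot'][2]); g=(f-o['tool_pos']*1000)
X=np.array([np.cos(t),np.sin(t),0]);Y=np.array([np.sin(t),-np.cos(t),0]); print('shift',g@X,g@Y,-g[2], 'turn',t-np.deg2rad(101.44))
E
```

```text
[[ 584.92891232  -54.81032615    2.        ]
 [ 535.05016406  -54.29936302    2.        ]
 [ 585.59524124 -173.58799807   18.        ]
 [ 534.86302498 -173.8538475    18.        ]] [ -0.23959492 119.1660782  -16.        ]
foot->thin [ 14.48953819 -54.35484458 -64.        ]
shift 531.4518072623716 -526.0703848483125 163.55445352072422 turn -1.542569653404411
```

Call:
{"api": "arm_command", "payload": {
  "series": [
    [[30, -30, 5], 0],
    [[62, -62, 10], 0],
    [[94, -94, 15], 0],
    [[127, -126, 20], 0],
    [[160, -158, 25], 0]
  ],
  "grip": 1,
  "grip_force": 20
}}

```text
time_s: 0.6
tool_pos: [0.2675, -0.4413, 0.205]
tool_rot: [-180.0, 0.0, 13.0]
force: [0.6, -0.3, 0.5]
grip_width: 0.0552
grasp_force: 0.0
```

Call:
{"api": "arm_command", "payload": {
  "series": [
    [[32, -32, 5], 0],
    [[64, -63, 10], 0],
    [[96, -95, 15], 0],
    [[128, -126, 20], 0],
    [[160, -158, 25], 0]
  ]
}}

```text
time_s: 1.1
tool_pos: [0.3876, -0.2515, 0.1802]
tool_rot: [180.0, 0.0, 13.0]
force: [0.9, -1.6, 0.0]
grip_width: 0.0152
grasp_force: 0.0
```

Call:
{"api": "arm_command", "payload": {
  "series": [
    [[32, -32, 5], 0],
    [[64, -63, 10], 0],
    [[96, -95, 15], 0],
    [[128, -126, 20], 0],
    [[160, -158, 25], 0]
  ]
}}

```text
time_s: 1.6
tool_pos: [0.5078, -0.0617, 0.1552]
tool_rot: [180.0, 0.0, 13.0]
force: [0.2, -0.7, -0.5]
grip_width: 0.0007
grasp_force: 0.0
```

Call:
{"api": "arm_command", "payload": {
  "series": [
    [[20, -20, 0], -0.14],
    [[40, -40, 0], -0.28],
    [[51, -52, 0], -0.42],
    [[51, -52, 0], -0.56],
    [[51, -52, 0], -0.7]
  ]
}}

```text
time_s: 2.1
tool_pos: [0.5451, 0.0001, 0.155]
tool_rot: [-179.9, 0.0, 53.6]
force: [-0.6, -1.9, 0.5]
grip_width: 0.0005
grasp_force: 0.0
```

Call:
{"api": "arm_command", "payload": {
  "series": [
    [[0, 0, 5], -0.14],
    [[0, 0, 10], -0.28],
    [[0, 0, 15], -0.42],
    [[0, 0, 20], -0.56],
    [[0, 0, 25], -0.7]
  ]
}}

```text
time_s: 2.6
tool_pos: [0.5449, -0.001, 0.1299]
tool_rot: [-180.0, 0.0, 93.6]
force: [-0.1, -0.0, -0.3]
grip_width: 0.0006
grasp_force: 0.0
```

Call:
{"api": "arm_command", "payload": {
  "series": [
    [[0, 0, 15], -0.07],
    [[0, 0, 30], -0.14],
    [[0, 0, 40], -0.14],
    [[0, 0, 46], -0.14],
    [[0, 0, 48], -0.14]
  ]
}}

```text
time_s: 3.1
tool_pos: [0.5449, -0.0009, 0.0819]
tool_rot: [-179.9, -0.0, 101.2]
force: [-0.1, -0.0, -0.1]
grip_width: 0.0003
grasp_force: 0.0
```

Call:
{"api": "arm_command", "payload": {
  "series": [
    [[0, 0, 2], 0],
    [[0, 0, 4], 0],
    [[0, 0, 6], 0],
    [[0, 0, 8], 0],
    [[0, 0, 8], 0]
  ]
}}

```text
time_s: 3.6
tool_pos: [0.5452, -0.001, 0.0744]
tool_rot: [-180.0, 0.0, 101.3]
force: [-0.4, -0.5, 1.8]
grip_width: 0.0007
grasp_force: 0.7
```

Contact at 74 mm, as expected. I'll press slowly to feel the rock.

Call:
{"api": "arm_command", "payload": {
  "series": [
    [[0, 0, 0.5], 0],
    [[0, 0, 1], 0],
    [[0, 0, 1.5], 0],
    [[0, 0, 2], 0],
    [[0, 0, 2], 0]
  ]
}}

```text
time_s: 4.1
tool_pos: [0.5461, -0.0012, 0.073]
tool_rot: [179.9, 0.0, 101.3]
force: [1.6, -0.4, 2.0]
grip_width: 0.0005
grasp_force: 1.4
```

Call:
{"api": "arm_command", "payload": {
  "series": [
    [[0, 0, 0.5], 0],
    [[0, 0, 1], 0],
    [[0, 0, 1.5], 0],
    [[0, 0, 2], 0],
    [[0, 0, 2], 0]
  ]
}}

```text
time_s: 4.6
tool_pos: [0.5453, -0.0008, 0.0705]
tool_rot: [180.0, -0.0, 101.3]
force: [2.6, -1.7, 2.3]
grip_width: 0.0008
grasp_force: 1.6
```

It's tipping at about 2 N. I'll continue until the foot meets the bench.

Call:
{"api": "arm_command", "payload": {
  "series": [
    [[0, 0, 0.5], 0],
    [[0, 0, 1], 0],
    [[0, 0, 1.5], 0],
    [[0, 0, 2], 0],
    [[0, 0, 2], 0]
  ]
}}

```text
time_s: 5.1
tool_pos: [0.5456, -0.001, 0.0688]
tool_rot: [180.0, 0.0, 101.3]
force: [3.5, -1.9, 5.0]
grip_width: 0.0009
grasp_force: 2.6
```

Call:
{"api": "arm_command", "payload": {
  "series": [
    [[0, 0, 0.5], 0],
    [[0, 0, 1], 0],
    [[0, 0, 1.5], 0],
    [[0, 0, 1.5], 0],
    [[0, 0, 1.5], 0]
  ]
}}

```text
time_s: 5.6
tool_pos: [0.5458, -0.001, 0.0685]
tool_rot: [180.0, 0.1, 101.3]
force: [0.9, -2.1, 13.3]
grip_width: 0.0004
grasp_force: 6.6
```

The rock is about 5 mm, with the foot on the bench at 13 N. Next I'll release gently, then lift.

Call:
{"api": "arm_command", "payload": {
  "series": [
    [[0, 0, -2], 0],
    [[0, 0, -4], 0],
    [[0, 0, -6], 0],
    [[0, 0, -8], 0],
    [[0, 0, -10], 0]
  ]
}}

```text
time_s: 6.1
tool_pos: [0.5441, -0.0008, 0.0763]
tool_rot: [-179.9, -0.0, 101.3]
force: [0.4, -1.1, 0.1]
grip_width: 0.0004
grasp_force: 0.0
```

Call:
{"api": "arm_command", "payload": {
  "series": [
    [[0, 0, -2], 0],
    [[0, 0, -10], 0],
    [[0, 0, -20], 0],
    [[0, 0, -30], 0],
    [[0, 0, -40], 0]
  ]
}}

```text
time_s: 6.6
tool_pos: [0.5455, -0.0009, 0.1183]
tool_rot: [180.0, 0.0, 101.3]
force: [0.2, 1.3, -0.3]
grip_width: 0.0008
grasp_force: 0.0
```

Call:
{"api": "arm_command", "payload": {
  "series": [
    [[-40, -3, 0], 0.02],
    [[-80, -6, 0], 0.04],
    [[-120, -9, 0], 0.06],
    [[-160, -12, 0], 0.07],
    [[-204, -14.5, 0], 0.07]
  ],
  "grip": 0.54
}}

```text
time_s: 7.1
tool_pos: [0.5713, -0.205, 0.1182]
tool_rot: [180.0, 0.0, 97.3]
force: [0.2, 0.2, -0.5]
grip_width: 0.019
grasp_force: 0.0
```

Call:
{"api": "arm_command", "payload": {
  "series": [
    [[0, 0, 25], 0],
    [[0, 0, 50], 0],
    [[0, 0, 75], 0],
    [[0, 0, 85], 0],
    [[0, 0, 90], 0]
  ]
}}

```text
time_s: 7.6
tool_pos: [0.5707, -0.2037, 0.0267]
tool_rot: [-180.0, -0.0, 97.3]
force: [-0.5, -0.3, -0.4]
grip_width: 0.02
grasp_force: 0.0
```

Call:
{"api": "arm_command", "payload": {
  "series": [
    [[0, 0, 6], 0],
    [[0, 0, 11], 0],
    [[0, 0, 14], 0],
    [[0, 0, 14], 0],
    [[0, 0, 14], 0]
  ]
}}

```text
time_s: 8.1
tool_pos: [0.5712, -0.2038, 0.0134]
tool_rot: [180.0, 0.0, 97.3]
force: [0.2, -1.3, -0.4]
grip_width: 0.02
grasp_force: 0.0
```

Call:
{"api": "arm_command", "payload": {
  "series": [
    [[5, 0, 0], 0],
    [[10, 0, 0], 0],
    [[14, 0, 0], 0],
    [[18, 0, 0], 0],
    [[22, 0, 0], 0]
  ]
}}

```text
time_s: 8.6
tool_pos: [0.5682, -0.1817, 0.0132]
tool_rot: [180.0, 0.0, 97.3]
force: [-0.2, -0.3, 0.7]
grip_width: 0.0201
grasp_force: 0.3
```

Call:
{"api": "arm_command", "payload": {
  "series": [
    [[4, 0, 0], 0],
    [[8, 0, 0], 0],
    [[12, 0, 0], 0],
    [[16, 0, 0], 0],
    [[20, 0, 0], 0]
  ]
}}

```text
time_s: 9.1
tool_pos: [0.5656, -0.1619, 0.0131]
tool_rot: [-180.0, 0.0, 97.3]
force: [0.7, -1.3, 1.2]
grip_width: 0.0198
grasp_force: 0.4
```

```bash
python3 - <<'E'
from h import *
im,d=shot('top','t1'); 
cv2.imwrite('pics/t1c.png',cv2.resize(im[130:250,235:375],None,fx=5,fy=5,interpolation=3))
im,d=shot('side','s1'); 
cv2.imwrite('pics/s1c.png',cv2.resize(im[140:260,210:330],None,fx=5,fy=5,interpolation=3))
E
```

```text
(no output)
```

View pics/t1c.png

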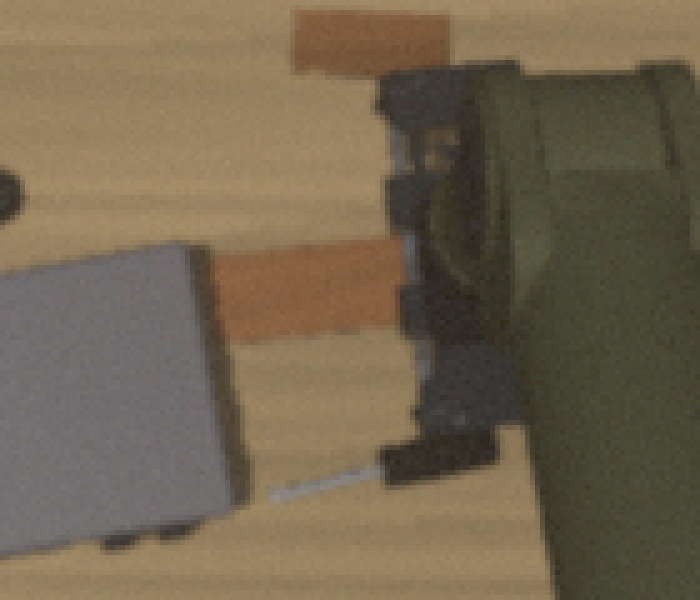

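View pics/s1c.png

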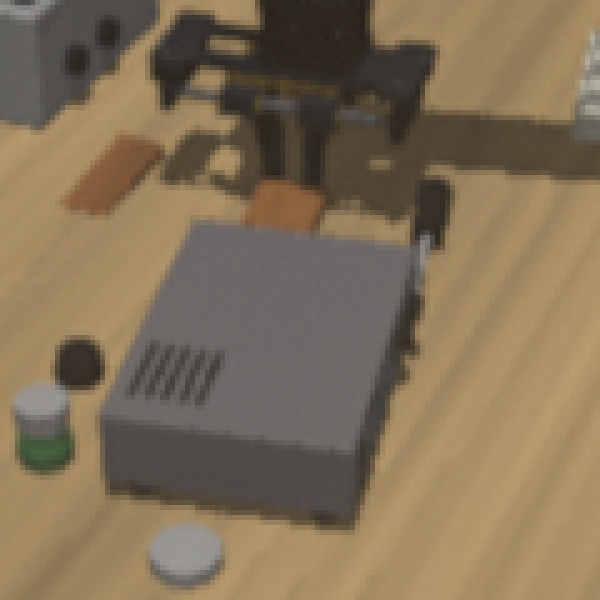

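The wedge has turned into line and both fingers are behind it. Its upper edge runs (215,255)–(400,237) and its lower edge (228,343)–(400,325). I'll check the aim.

```bash
python3 - <<'E'
from h import *
def px(x,y): return [235+(x+.5)/5-.5,130+(y+.5)/5-.5]
a=atz('top',[px(228,298)],.006)[0,:2]*1000;b=atz('top',[px(400,281)],.016)[0,:2]*1000
e=(a-b)/np.linalg.norm(a-b); f=np.array([545.5,-.2])-b
print(a,b,np.degrees(np.arctan2(e[1],e[0])),'along',f@e,'lateral foot offset (+left)',e[0]*f[1]-e[1]*f[0])
E
```

```text
[544.50143586 -41.43925382] [ 555.15835491 -137.35343149] 96.3400667626853 along 137.38116368096593 lateral foot offset (+left) -5.546481220638146
```

The foot will land 5.5 mm off the wedge axis, which is well inside its width. Continuing to push.

Call:
{"api": "arm_command", "payload": {
  "series": [
    [[4, 0, 0], 0],
    [[8, 0, 0], 0],
    [[12, 0, 0], 0],
    [[16, 0, 0], 0],
    [[20, 0, 0], 0]
  ]
}}

```text
time_s: 9.7
tool_pos: [0.563, -0.1418, 0.0129]
tool_rot: [-180.0, -0.0, 97.3]
force: [-0.4, -0.5, -0.4]
grip_width: 0.0201
grasp_force: 0.2
```

Call:
{"api": "arm_command", "payload": {
  "series": [
    [[3, 0, 0], 0],
    [[6, 0, 0], 0],
    [[9, 0, 0], 0],
    [[12, 0, 0], 0],
    [[14, 0, 0], 0]
  ]
}}

```text
time_s: 10.2
tool_pos: [0.5613, -0.1281, 0.013]
tool_rot: [180.0, -0.0, 97.3]
force: [0.5, -0.1, -0.1]
grip_width: 0.0201
grasp_force: 0.1
```

Call:
{"api": "arm_command", "payload": {
  "series": [
    [[1, 0, 0], 0],
    [[2, 0, 0], 0],
    [[3, 0, 0], 0],
    [[4, 0, 0], 0],
    [[5, 0, 0], 0]
  ]
}}

```text
time_s: 10.7
tool_pos: [0.5607, -0.1235, 0.0131]
tool_rot: [180.0, 0.0, 97.3]
force: [0.4, -0.7, 0.4]
grip_width: 0.0195
grasp_force: 0.2
```

Call:
{"api": "arm_command", "payload": {
  "series": [
    [[0.8, 0, 0], 0],
    [[1.6, 0, 0], 0],
    [[2.4, 0, 0], 0],
    [[3.2, 0, 0], 0],
    [[4, 0, 0], 0]
  ]
}}

```text
time_s: 11.2
tool_pos: [0.5602, -0.1195, 0.013]
tool_rot: [-180.0, 0.0, 97.3]
force: [0.6, -0.7, -0.4]
grip_width: 0.0198
grasp_force: 0.2
```

Call:
{"api": "arm_command", "payload": {
  "series": [
    [[0.5, 0, 0], 0],
    [[1, 0, 0], 0],
    [[1.5, 0, 0], 0],
    [[2, 0, 0], 0],
    [[2, 0, 0], 0]
  ]
}}

```text
time_s: 11.7
tool_pos: [0.5599, -0.1174, 0.013]
tool_rot: [-180.0, 0.0, 97.3]
force: [0.8, -0.5, -1.2]
grip_width: 0.02
grasp_force: 0.1
```

Call:
{"api": "arm_command", "payload": {
  "series": [
    [[0.5, 0, 0], 0],
    [[1, 0, 0], 0],
    [[1.5, 0, 0], 0],
    [[2, 0, 0], 0],
    [[2, 0, 0], 0]
  ]
}}

```text
time_s: 12.2
tool_pos: [0.5597, -0.1154, 0.013]
tool_rot: [-180.0, -0.0, 97.3]
force: [-0.0, 0.4, 0.7]
grip_width: 0.02
grasp_force: 0.1
```

Call:
{"api": "arm_command", "payload": {
  "series": [
    [[0.5, 0, 0], 0],
    [[1, 0, 0], 0],
    [[1.5, 0, 0], 0],
    [[2, 0, 0], 0],
    [[2, 0, 0], 0]
  ]
}}

```text
time_s: 12.7
tool_pos: [0.5594, -0.1134, 0.013]
tool_rot: [-180.0, -0.0, 97.3]
force: [-0.3, -0.0, 0.5]
grip_width: 0.0201
grasp_force: 0.1
```

Call:
{"api": "arm_command", "payload": {
  "series": [
    [[0.5, 0, 0], 0],
    [[1, 0, 0], 0],
    [[1.5, 0, 0], 0],
    [[2, 0, 0], 0],
    [[2, 0, 0], 0]
  ]
}}

```text
time_s: 13.2
tool_pos: [0.5592, -0.1114, 0.013]
tool_rot: [-180.0, -0.0, 97.3]
force: [0.0, -0.7, 0.2]
grip_width: 0.0197
grasp_force: 0.1
```

Call:
{"api": "arm_command", "payload": {
  "series": [
    [[0.5, 0, 0], 0],
    [[1, 0, 0], 0],
    [[1.5, 0, 0], 0],
    [[2, 0, 0], 0],
    [[2, 0, 0], 0]
  ]
}}

```text
time_s: 13.7
tool_pos: [0.5589, -0.1094, 0.013]
tool_rot: [-180.0, -0.0, 97.3]
force: [-0.7, -0.1, 0.5]
grip_width: 0.0196
grasp_force: 0.1
```

Call:
{"api": "arm_command", "payload": {
  "series": [
    [[0.5, 0, 0], 0],
    [[1, 0, 0], 0],
    [[1.5, 0, 0], 0],
    [[2, 0, 0], 0],
    [[2, 0, 0], 0]
  ]
}}

```text
time_s: 14.2
tool_pos: [0.5587, -0.1075, 0.013]
tool_rot: [-180.0, 0.0, 97.3]
force: [0.5, 0.1, 0.1]
grip_width: 0.0199
grasp_force: 0.1
```

```bash
python3 - <<'E'
from h import *
im,d=shot('top','t2'); 
cv2.imwrite('pics/t2c.png',cv2.resize(im[140:240,235:355],None,fx=6,fy=6,interpolation=3))
o=env.get_obs();print(o['tool_pos'],o['force'])
E
```

```text
[ 0.55864748 -0.10740355  0.01301879] [0.32356861 0.18321992 0.31279646]
```

View pics/t2c.png

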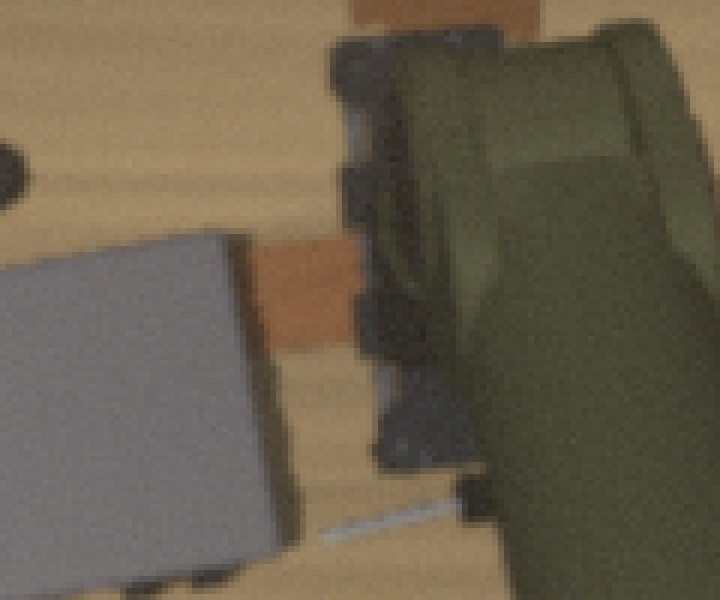

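The wedge is going in straight. I'll check that the tester hasn't moved.

```bash
cat >> h.py <<'E'
def tester(f):
    d=np.load(f'pics/{f}.npy'); W=world('top',d)
    m=((abs(W[...,2]-.066)<.008)&(W[...,1]>-.08)&(W[...,1]<.25)&(W[...,0]>.3)&(W[...,0]<.7)).astype(np.uint8)
    n,l,s,c=cv2.connectedComponentsWithStats(m); k=1+np.argmax(s[1:,4]); v,u=np.where(l==k)
    P=atz('top',np.c_[u,v],.066); r=cv2.minAreaRect((P[:,:2]*1000).astype(np.float32)); print(f,r,P.mean(0)*1000)
E
python3 -c "
from h import *
for f in('t0','t1','t2'): tester(f)"
```

```text
t0 ((474.7664794921875, 72.16329956054688), (151.1878662109375, 209.91220092773438), 11.438167572021484) [474.83493963  72.36958463  66.        ]
t1 ((474.7664794921875, 72.16329956054688), (151.1878662109375, 209.91220092773438), 11.438167572021484) [474.93892628  72.34909728  66.        ]
t2 ((474.7664794921875, 72.16329956054688), (151.1878662109375, 209.91220092773438), 11.438167572021484) [474.8390082   72.31204339  66.        ]
```

Call:
{"api": "arm_command", "payload": {
  "series": [
    [[0.5, 0, 0], 0],
    [[1, 0, 0], 0],
    [[1.5, 0, 0], 0],
    [[2, 0, 0], 0],
    [[2, 0, 0], 0]
  ]
}}

```text
time_s: 14.75
tool_pos: [0.5584, -0.1055, 0.013]
tool_rot: [-180.0, -0.0, 97.3]
force: [0.1, -0.5, -0.3]
grip_width: 0.0198
grasp_force: 0.1
```

The tester hasn't moved. Continuing with finer pushes.

Call:
{"api": "arm_command", "payload": {
  "series": [
    [[0.5, 0, 0], 0],
    [[1, 0, 0], 0],
    [[1.5, 0, 0], 0],
    [[2, 0, 0], 0],
    [[2, 0, 0], 0]
  ]
}}

```text
time_s: 15.25
tool_pos: [0.5581, -0.1034, 0.013]
tool_rot: [-180.0, -0.0, 97.3]
force: [-0.0, -0.8, -0.4]
grip_width: 0.0201
grasp_force: 0.1
```

Call:
{"api": "arm_command", "payload": {
  "series": [
    [[0.5, 0, 0], 0],
    [[1, 0, 0], 0],
    [[1.5, 0, 0], 0],
    [[2, 0, 0], 0],
    [[2, 0, 0], 0]
  ]
}}

```text
time_s: 15.75
tool_pos: [0.5579, -0.1018, 0.013]
tool_rot: [180.0, 0.0, 97.3]
force: [-0.1, -1.4, 0.2]
grip_width: 0.0198
grasp_force: 0.5
```

Call:
{"api": "arm_command", "payload": {
  "series": [
    [[0.3, 0, 0], 0],
    [[0.6, 0, 0], 0],
    [[0.9, 0, 0], 0],
    [[1, 0, 0], 0],
    [[1, 0, 0], 0]
  ]
}}

```text
time_s: 16.25
tool_pos: [0.5578, -0.1011, 0.013]
tool_rot: [-180.0, 0.0, 97.3]
force: [0.6, -2.7, -0.1]
grip_width: 0.0198
grasp_force: 1.3
```

Call:
{"api": "arm_command", "payload": {
  "series": [
    [[0.3, 0, 0], 0],
    [[0.6, 0, 0], 0],
    [[0.8, 0, 0], 0],
    [[0.8, 0, 0], 0],
    [[0.8, 0, 0], 0]
  ]
}}

```text
time_s: 16.75
tool_pos: [0.5577, -0.1004, 0.0131]
tool_rot: [-180.0, 0.0, 97.3]
force: [0.4, -5.0, -0.3]
grip_width: 0.0202
grasp_force: 2.4
```

The push rose to 5 N, so the wedge is seated. Next I'll back off, lift, close the fingers and go to the press point.

Call:
{"api": "arm_command", "payload": {
  "series": [
    [[-1, 0, 0], 0],
    [[-4, 0, 0], 0],
    [[-10, 0, 0], 0],
    [[-18, 0, 0], 0],
    [[-25, 0, 0], 0]
  ]
}}

```text
time_s: 17.25
tool_pos: [0.5609, -0.1251, 0.013]
tool_rot: [-180.0, -0.0, 97.3]
force: [0.5, 0.6, -0.5]
grip_width: 0.0201
grasp_force: 0.0
```

Call:
{"api": "arm_command", "payload": {
  "series": [
    [[0, 0, -20], 0],
    [[0, 0, -45], 0],
    [[0, 0, -70], 0],
    [[0, 0, -95], 0],
    [[0, 0, -107], 0]
  ]
}}

```text
time_s: 17.75
tool_pos: [0.5621, -0.1251, 0.1223]
tool_rot: [179.8, 0.1, 97.3]
force: [-0.2, 0.9, 0.1]
grip_width: 0.0198
grasp_force: 0.0
```

Call:
{"api": "arm_command", "payload": {
  "series": [
    [[25, 0, 0], 0],
    [[55, 0, 0], 0],
    [[85, 0, 0], 0],
    [[110, 0, 0], 0],
    [[125, 0.5, 0], 0]
  ],
  "grip": 1
}}

```text
time_s: 18.25
tool_pos: [0.5449, 0.0016, 0.1197]
tool_rot: [-180.0, -0.0, 97.4]
force: [0.1, 0.0, 0.1]
grip_width: 0.0007
grasp_force: 0.0
```

Call:
{"api": "arm_command", "payload": {
  "series": [
    [[0, 0, 15], 0],
    [[0, 0, 28], 0],
    [[0, 0, 36], 0],
    [[0, 0, 40], 0],
    [[0, 0, 42], 0]
  ]
}}

```text
time_s: 18.75
tool_pos: [0.5452, -0.0015, 0.077]
tool_rot: [-179.9, -0.0, 97.2]
force: [-0.0, 0.1, -0.9]
grip_width: 0.0003
grasp_force: 0.0
```

```bash
python3 -c "
from h import *
shot('top','t3');tester('t3')"
```

```text
t3 ((470.9134521484375, 90.96257781982422), (150.9650115966797, 171.65159606933594), 11.51011848449707) [468.05306443  97.6253658   66.        ]
```

Call:
{"api": "arm_command", "payload": {
  "series": [
    [[0, 0, 1], 0],
    [[0, 0, 2], 0],
    [[0, 0, 3], 0],
    [[0, 0, 3.5], 0],
    [[0, 0, 3.5], 0]
  ]
}}

```text
time_s: 19.3
tool_pos: [0.5455, -0.0006, 0.0746]
tool_rot: [180.0, 0.0, 97.3]
force: [0.1, -0.4, -0.5]
grip_width: 0.0009
grasp_force: 0.0
```

Call:
{"api": "arm_command", "payload": {
  "series": [
    [[0, 0, 0.4], 0],
    [[0, 0, 0.8], 0],
    [[0, 0, 1], 0],
    [[0, 0, 1], 0],
    [[0, 0, 1], 0]
  ]
}}

```text
time_s: 19.8
tool_pos: [0.5457, -0.0006, 0.0743]
tool_rot: [180.0, 0.0, 97.3]
force: [-2.2, -0.5, 7.0]
grip_width: 0.0007
grasp_force: 3.2
```

The corner is now firm: 7 N with no drop. Pressing harder.

Call:
{"api": "arm_command", "payload": {
  "series": [
    [[0, 0, 0.4], 0],
    [[0, 0, 0.8], 0],
    [[0, 0, 1.2], 0],
    [[0, 0, 1.2], 0],
    [[0, 0, 1.2], 0]
  ]
}}

```text
time_s: 20.3
tool_pos: [0.5458, -0.0006, 0.0741]
tool_rot: [-180.0, 0.1, 97.3]
force: [-4.9, -1.2, 12.5]
grip_width: 0.0005
grasp_force: 6.7
```

Call:
{"api": "arm_command", "payload": {
  "series": [
    [[0, 0, 0], 0],
    [[0, 0, 0], 0],
    [[0, 0, 0], 0],
    [[0, 0, 0], 0],
    [[0, 0, 0], 0]
  ]
}}

```text
time_s: 20.8
tool_pos: [0.5458, -0.0006, 0.0741]
tool_rot: [-180.0, 0.1, 97.3]
force: [-4.8, -0.9, 12.4]
grip_width: 0.0005
grasp_force: 6.7
```

It holds at 12 N with no drop. I'll ease off the sideways load and press a little more.

Call:
{"api": "arm_command", "payload": {
  "series": [
    [[0, -0.3, 0.3], 0],
    [[0, -0.6, 0.6], 0],
    [[0, -0.8, 0.6], 0],
    [[0, -0.8, 0.6], 0],
    [[0, -0.8, 0.6], 0]
  ]
}}

```text
time_s: 21.3
tool_pos: [0.5458, -0.0006, 0.0741]
tool_rot: [179.9, 0.1, 97.3]
force: [-4.4, -1.0, 14.7]
grip_width: 0.0002
grasp_force: 7.6
```

```bash
python3 - <<'E'
from h import *
im,d=shot('side','s3'); cv2.imwrite('pics/s3c.png',cv2.resize(im[140:260,210:330],None,fx=5,fy=5,interpolation=3))
o=env.get_obs();print(o['tool_pos'],o['force'])
E
```

```text
[ 0.54580771 -0.00063159  0.07407569] [-4.65641445 -0.90931577 15.6714899 ]
```

View pics/s3c.png

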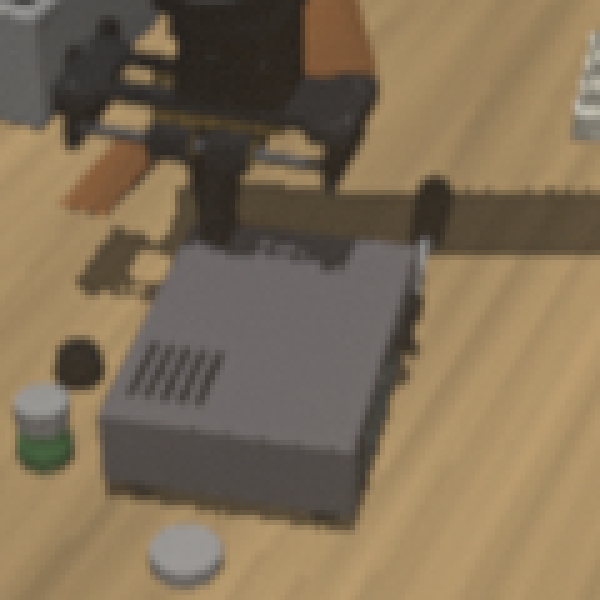

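The side view shows the closed fingers pressing on the far right corner near (215,240). The tester is level, its near corner is still at (350,525), and nothing else has been disturbed. The press reads 15 N at an unchanged height, so I'm handing in.

```bash
python3 -c "
from cell import env
print(env.sign_off())"
```

```text
the job is handed in; nothing more can be done
None
```

The job is handed in: the corner rocked about 5 mm on the first press, I pushed the middle-sized wedge under the short foot to 5 N, and the fingers now hold about 15 N on that corner with no rocking.

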